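# Undo the food processor's retaining cap, whichever way its thread runs

### The arm

A 7-joint arm with a two-finger parallel gripper is mounted at the origin on a cart in front of the work surface, level with it; the furniture and walls round the work are solid. World frame = base frame: x ahead of the robot, y to its left, z up, the work surface at z = 0. Lengths are in m, angles in rad, forces in N, time in s.
With the tool pointing down it reaches from about 0.35 to 0.9 m from the base axis. Payload 8.1 kg.
Tool frame: the origin (TCP) lies midway between the tips of the shut fingers; the grasp point (between the pads) lies behind it (arm.tcp_to_grasp is the z of the grasp point in the tool frame, in m); z points along the fingers, y is the line along which they close (so a half turn about z gives the same grasp; the last joint's range is limited). The gripper opens to 92 mm and grips with 3 to 60 N. Pads are 19 mm wide; open, the fingers measure 130 mm over their backs; the gripper's body (75 mm by 190 mm) begins 47 mm behind the grasp point.
Start: joints at [1.109, 0.434, 0.025, 1.573, -0.012, 1.134, -0.075], TCP at [0.219, -0.585, 0.227] pointing down, gripper open.
Joint ranges: [-2.62, 2.62], [-0.44, 2.09], [-1.27, 1.32], [0.08, 2.57], [-1.32, 4.46], [0.12, 2], [-2.74, 2.74]. Speed limits (rad/s): [2.22, 2.22, 3.01, 3.01, 3.14, 3.14, 3.14].

### API

Orientations are given as a rotation vector (axis times angle).
In Python, from cell import readout, vision, arm gives the robot as it stands.
- The arm moves only by the tool carry_out, never from a script. Its argument "increments" is one flat list of numbers, 6 for each row, row after row: the shift along the world's x, y, z in mm, then the turn, a rotation vector about the world's x, y, z in rad. In form: [tx, ty, tz, wx, wy, wz, tx, ty, tz, wx, wy, wz, ...]. A call has 1 to 20 rows; each row shifts and turns the commanded pose from where the row before left it; what a row does not reach is not made up. A row lasts 1/8 s, in which the tool goes at most 62.5 mm and 10.7 degrees, less where a joint would pass 70% of its speed; a pose out of reach is approached as far as the arm can. A call with a gripper value outside its range is refused whole. "grip" is the closure, from 0 (fully open) to 1 (shut), set as the call begins (left out, the last holds). The fingers move at their own pace and stop on an object; "newtons" is the grip in N (left out, the last holds). Time passes only in rows, so rows that do not move let the fingers close. It gives the time, the measured TCP pose, the force, the opening and the grip force at its end, in the units of the state.
- readout.observe(): the state, without advancing time (a new reading comes with each control period).
- vision.get_image(name): name is "scene" or "top"; returns the picture (480x640x3 uint8, red, green, blue); there is no depth.
- vision.calibration(name): a dict with "fov_y" (degrees; the focal length in pixels is half the picture's height over the tangent of half this angle, whatever the lens; pixels are square), "cx", "cy" (the principal point, pixels), "pose" (4x4, takes a point from camera to world coordinates). Camera axes: x right, y up, looking along -z (the intrinsics and any distortion apply to the point x, -y, -z); pixel columns grow to the right and rows downward; lengths in m; the calibration is good to about 2 mm. A picture is of the moment at which its call begins. calibration takes no time and is no camera call.
- arm.sign_off(): hands the job in; it is judged then, once.
The state is a dict: "clock": time; "joints": joint angles; "dq": joint speeds; "joint_efforts": joint torques, N m; "position": TCP position; "ee_rot": TCP orientation; "force": force on the tool from outside, world axes, zero at the start; "ft_torque": the same for the moment, N m; "width": opening from 0.0 (shut) to 1.0 (fully open); "gripper_force": force on a finger pad.
Only numpy, scipy, OpenCV 4.12 (cv2) and the standard library are available. Lean on these libraries where they do the work, as an engineer would, in place of code of your own. Each camera call takes 0.05 s, during which the arm holds its last target. There are 200 camera calls.

### The job

I want to wipe the spindle thread of the white food processor. First make it safe: turn the black speed knob on its motor block fully anticlockwise to the off stop (the red dot). Then undo the orange retaining cap in the middle of the slicing disc - I don't know whether its thread is right- or left-handed, so if it will not give one way, try the other - lift it off and finish still holding it in the gripper, upright and still, straight above the spindle and at least 6 cm clear of its tip; do not put it down, and leave the other things on the worktop where they are.

Things in the scene. Friction and masses are not known exactly. Their poses are not given: they have to be found in the camera images.
- machine: white food processor with its bowl off, fixed to the worktop, 166 x 326 x 150 mm. Origin on the worktop under its middle; x to its back, y to its left, z up. Motor block 166 x 122 mm, 150 mm high, centred at y = +95 mm. Round platform (radius 90) at y = -80 mm with a steel slicing disc, radius 69 mm, face 86 mm above the worktop, and a black hub, radius 28 to 34 mm, top at 96 mm
- speed_knob (a joint): angle of the black speed knob on the motor block's top: 0 = off, its anticlockwise end stop (white pointer at the big red dot); grows clockwise seen from above, to 2.6 rad. Starts between 0.7 and 1.3 rad. Friction 0.03 N m; it stays where it is left
- knob_grip (a point): point on the knob's vertical axis in the middle of its bar grip, 18.5 mm above the motor block's top. The bar is 44 mm long, 13 mm thick, and spans 10 to 28 mm above the block. The bar's pointer end lies in the machine's frame at 2.356 rad (anticlockwise from its x axis, seen from above) minus the joint value
- cap: orange ribbed screw cap, diameter 44 mm (46 over the ribs), 34 mm high, 60 g; origin at the centre of its underside, z up, a white line along x on its top. Screwed home, its underside sits on the hub and its x axis lies along the machine's x to 0.05 rad. Thread right-handed (loosens anticlockwise from above) or left-handed (clockwise); this cannot be seen
- cap_seat (a point): centre of the hub's top, where the cap's underside sits, 96 mm above the worktop. The cap's thread is coarse: the wrong way it meets a firm stop within 0.15 rad; the right way it turns easily, need not be followed upwards, and after 1.1 rad is free to be lifted straight up (at 2.1 rad it meets another stop). Before that it cannot be pulled off
- spindle_top (a point): tip of the metal threaded spindle, on the cap's axis, 24 mm above the hub's top, 120 mm above the worktop; hidden inside the cap at first
- clear_bowl: bystander: the processor's clear plastic bowl, radius 82 mm, 110 mm high, with a white handle reaching 124 mm from its axis, standing to the right; origin at the centre of its underside
- olive_bottle: bystander: green olive oil bottle, 58 mm across, 204 mm high, behind on the right; origin at the centre of its underside
- onion: bystander: red onion, 66 mm across, 70 mm high, on the chopping board to the left; origin at its underside
There are look-alikes about, which are no part of the job. Several things have the shape of the cap; the one meant has the colours described above.

How it is judged:
On the way, in this order (a step that is already met when the one before it is completed fails the run):
1. the speed knob is turned off (within 0.1 rad of its anticlockwise stop) with the cap still on (value of joint speed_knob below 0.1 rad and z of cap in the frame of machine below 0.105 m), for 0.1 s.
2. the cap has been turned loose on its thread (by more than 0.9 rad) while still on the spindle (angle between the x axis of cap and the x axis of machine, either way round above 0.9 rad and z of cap in the frame of machine below 0.115 m and horizontal distance between cap and spindle_top below 0.006 m), for 0.02 s.
At the end, for the whole second after the job is handed in: The fingers hold the cap (more than 1 N), still and upright (within 0.3 rad), its underside more than 50 mm above the spindle's tip and within 50 mm of the spindle's axis, nothing of the machine touching it, and the speed knob is within 0.1 rad of off (z of cap in the frame of spindle_top above 0.05 m and horizontal distance between cap and spindle_top below 0.05 m and angle between cap's own z axis and vertical below 0.3 rad and contact force between the fingers and cap above 1 N and contact force between machine and cap below 0.1 N and linear speed of cap below 0.03 m/s and value of joint speed_knob below 0.1 rad); the arm keeps its last pose, push and grip.
It fails at once if the clear bowl, the oil bottle or the onion is shifted by more than 25 mm (distance of any of clear_bowl, olive_bottle, onion from where it was at the start of the episode above 0.025 m).
It also fails if it takes over 58 s, if anything falls off the work surface, if the arm or the gripper's body presses on something with over 40 N, if the wrist force passes 120 N, or if a joint passes its speed limit or range.

## Working session

There is one attempt and no reset: what is moved stays moved. The work goes in short steps, Python scripts to look and compute and a tool call to move; the robot and the scene stay as the last step left them, time stands still between calls to the robot, and variables do not carry over. Pictures are saved under pics/ and viewed, at most 10 in all, crops included, and the job is handed in when it is done.

Besides the shell and the picture viewer there is one more tool, called after "Request:" in YAML: its name, and indented under it one key for each argument. carry_out: Moves the arm, as the interface text tells. Its arguments: {"type":"object","properties":{"increments":{"type":"array","items":{"type":"number"}},"grip":{"type":"number"},"newtons":{"type":"number"}},"required":["increments"]}

```bash
mkdir -p pics; ls
python3 - <<'E'
from cell import readout, vision, arm
import cv2
for n in("scene","top"):
    cv2.imwrite(f"pics/{n}0.png",vision.get_image(n)[:,:,::-1]); print(vision.calibration(n))
print(readout.observe(), arm.tcp_to_grasp)
E
```

```text
pics
{'fov_y': 55.16339507644168, 'cx': 320.6808976653885, 'cy': 241.62761677633947, 'pose': array([[-0.52738571,  0.65333523, -0.54315504, -0.13792311],
       [-0.84959395, -0.41107869,  0.33046093,  0.40071775],
       [-0.0073777 ,  0.63574161,  0.77186668,  1.06633985],
       [ 0.        ,  0.        ,  0.        ,  1.        ]])}
{'fov_y': 57.007739850774726, 'cx': 314.43840122043576, 'cy': 235.54984209391168, 'pose': array([[ 0.02182124,  0.9939805 , -0.10736203,  0.42743837],
       [-0.99970755,  0.02057422, -0.01270914, -0.01009227],
       [-0.01042375,  0.10760796,  0.99413876,  1.15989111],
       [ 0.        ,  0.        ,  0.        ,  1.        ]])}
{'clock': 0.1, 'joints': array([ 1.10941669,  0.43516378,  0.02497346,  1.57400994, -0.01156966,
        1.13402511, -0.07513575]), 'dq': array([ 0.00139719,  0.00040767,  0.0007226 , -0.00215571, -0.00186592,
        0.00088107,  0.00084659]), 'joint_efforts': array([ 4.42917182e-03, -6.69120598e+01,  9.88923535e-01, -3.15147865e+01,
       -6.03231881e-02,  3.73354100e-02,  1.02445902e-04]), 'position': array([ 0.21923172, -0.5847849 ,  0.22601548]), 'ee_rot': array([-3.08982576e+00, -5.60159398e-01,  6.54316493e-04]), 'force': array([ 0.35036334, -0.22142344,  0.06764909]), 'ft_torque': array([-0.00440324,  0.01953386,  0.03259463]), 'gripper_force': 0.0, 'width': 0.9986664177053433} -0.0188
```

View pics/scene0.png

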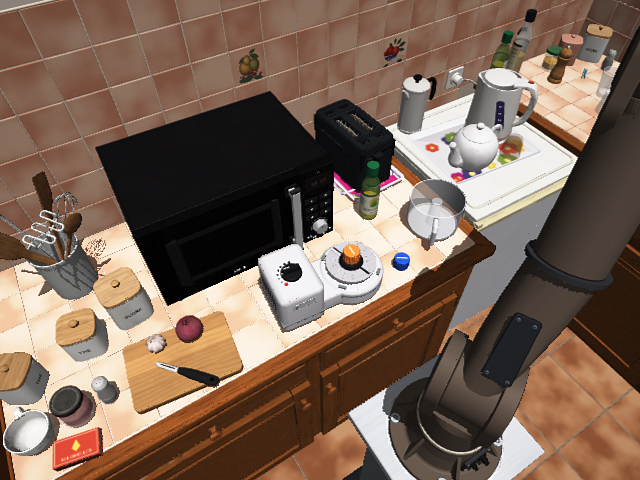

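View pics/top0.png

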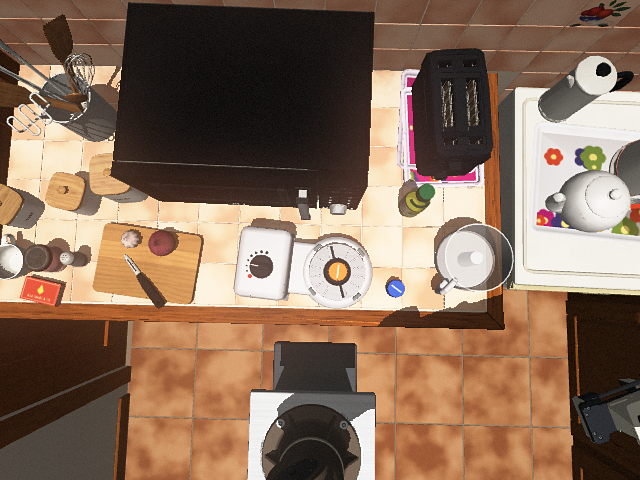

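The scene view shows the knob at about (291,272), the orange cap at (351,255) and the machine in front of the microwave. The top view shows the knob at (261,267) and the orange cap at (338,271), with a blue look-alike at (396,288). I'll measure these more finely next.

```bash
cat > h.py <<'E'
import numpy as np, cv2
from cell import readout, vision, arm
def ray(n,u,v):
    c=vision.calibration(n); f=240/np.tan(np.radians(c["fov_y"]/2)); T=c["pose"]
    return T[:3,3], T[:3,:3]@np.array([(u-c["cx"])/f,-(v-c["cy"])/f,-1])
def at(n,u,v,z):
    o,d=ray(n,u,v); return o+d*(z-o[2])/d[2]
def px(n,p):
    c=vision.calibration(n); f=240/np.tan(np.radians(c["fov_y"]/2)); T=c["pose"]
    q=T[:3,:3].T@(np.asarray(p)-T[:3,3]); return np.array([c["cx"]-f*q[0]/q[2],c["cy"]+f*q[1]/q[2]])
E
python3 - <<'E'
import cv2,numpy as np
a=cv2.imread("pics/top0.png")[200:320,215:415]; b=cv2.imread("pics/scene0.png")[220:340,240:440]
cv2.imwrite("pics/crop0.png",np.vstack([cv2.resize(x,None,fx=2.5*1,fy=2.5,interpolation=cv2.INTER_CUBIC) for x in(a,b)]))
from h import *
for n in("top","scene"):
    im=vision.get_image(n); h=cv2.cvtColor(im,cv2.COLOR_RGB2HSV)
    m=cv2.inRange(h,(8,170,120),(24,255,255))
    r=(slice(230,300),slice(310,375))
    k=np.zeros_like(m); k[r]=m[r]
    _,_,st,ce=cv2.connectedComponentsWithStats(k); i=1+st[1:,4].argmax(); print(n,st[i],ce[i])
    print(at(n,*ce[i],.130), at(n,*ce[i],.113))
print(at("top",261,267,.165),at("scene",291,272,.165))
E
```

```text
top [336 262   6  13  21] [338.42857143 266.57142857]
[ 0.46728463 -0.05427906  0.13      ] [ 0.46794236 -0.05500844  0.113     ]
scene [344 245  16  20 234] [351.44444444 254.31196581]
[ 0.44267643 -0.04498194  0.13      ] [ 0.45321768 -0.05307397  0.113     ]
[0.46123686 0.12128599 0.165     ] [0.45383559 0.12546943 0.165     ]
```

View pics/crop0.png

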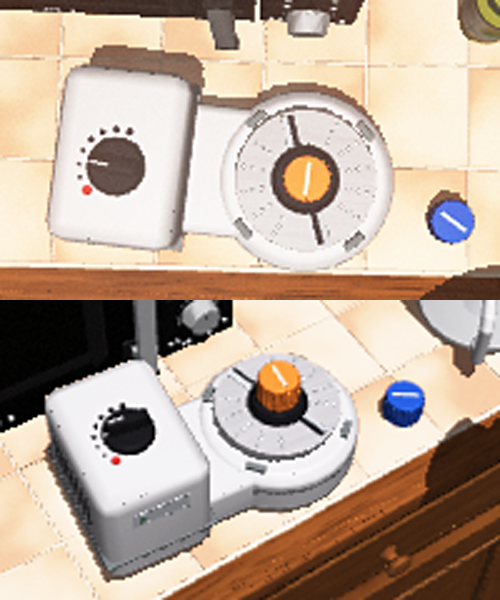

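The crop shows the pointer facing left and slightly back, and the red dot front-left at top-view pixel (250,276). The cap's line is tilted about 10° clockwise. The cap's top centre is at about (338,271) in the top view and (351.6,249.6) in the scene view. I'll fit the pose now.

Run:
```python
from h import *
def blob(m,c,r=22):
    k=np.zeros_like(m); u,v=map(int,c); k[v-r:v+r,u-r:u+r]=m[v-r:v+r,u-r:u+r]
    _,_,st,ce=cv2.connectedComponentsWithStats(k); i=1+st[1:,4].argmax(); return st[i],ce[i],None
for n,c,kn,rd in(("top",(338,271),(261,267),(250,276)),("scene",(351,254),(290,272),(286,284))):
    im=cv2.imread(f"pics/{n}0.png"); h=cv2.cvtColor(im,cv2.COLOR_BGR2HSV)
    s,ce,_=blob(cv2.inRange(h,(8,120,190),(28,255,255)),c); print(n,"capbright",s,ce,at(n,*ce,.13))
    s,ce,_=blob(cv2.inRange(h,(0,0,0),(180,255,90)),kn); print("knob",s,ce,at(n,*ce,.160),at(n,*ce,.165))
    m=cv2.inRange(h,(0,120,90),(8,255,255))|cv2.inRange(h,(172,120,90),(180,255,255))
    s,ce,_=blob(m,rd,8); print("red",s,ce,at(n,*ce,.150))
print("cap",at("scene",351.6,249.6,.13))
# line directions, top view crop px
f=lambda x,y,z:at("top",215+x/2.5,200+y/2.5,z)
for nm,a,b,z in(("capline",(303,195),(309,163),.13),("blk right edge",(178,240),(190,90),.15),("blk left",(60,235),(70,80),.15),("blk top",(80,68),(185,77),.15),("pointer",(107,163),(88,161),.17)):
    d=f(*b,z)-f(*a,z); print(nm,np.degrees(np.arctan2(d[1],d[0])),f(*a,z),f(*b,z))
g=lambda x,y,z:at("scene",240+x/2.5,220+(y-300)/2.5,z)
d=g(110,416,.178)-g(132,416,.178);print("ptr scene",np.degrees(np.arctan2(d[1],d[0])))
d=g(274,368,.13)-g(286,383,.13);print("cap scene",np.degrees(np.arctan2(d[1],d[0])))
```

```text
top capbright [328 262  20  19 244] [337.45901639 270.9795082 ] [ 0.45701707 -0.05219219  0.13      ]
knob [268 258   4   6   8] [269.625 260.125] [0.47735799 0.10293489 0.16      ] [0.47710836 0.10236969 0.165     ]
red [248 274   4   4  11] [249.36363636 275.54545455] [0.44174177 0.14914556 0.15      ]
scene capbright [344 244  16  15 155] [351.49032258 250.73548387] [ 0.45234025 -0.05170987  0.13      ]
knob [281 262  21  20 306] [291.22875817 272.16339869] [0.45639887 0.12371235 0.16      ] [0.45312018 0.1252405  0.165     ]
red [285 283   3   3   8] [285.875 283.875] [0.43967775 0.14860222 0.15      ]
cap [ 0.45530225 -0.054073    0.13      ]
capline -9.704515424965354 [ 0.44072316 -0.04953826  0.13      ] [ 0.47047696 -0.05462658  0.13      ]
blk right edge -2.9753730056393235 [0.39739957 0.06380289 0.15      ] [0.53434517 0.0566849  0.15      ]
blk left -1.4276433531818828 [0.39952657 0.17113106 0.15      ] [0.54132079 0.16759723 0.15      ]
blk top -93.747608352783 [0.55265234 0.15879272 0.15      ] [0.5462876  0.06162347 0.15      ]
pointer 85.24258580511177 [0.46493517 0.12794095 0.17      ] [0.46635931 0.14505302 0.17      ]
ptr scene 57.858513102314916
cap scene -1.6596877991925354
```

Run:
```python
from h import *
L=[]
for n,(u,v) in(("top",(261,267)),("scene",(291,272)),("top",(338,271)),("scene",(351,256))):
    im=cv2.imread(f"pics/{n}0.png")[v-18:v+18,u-22:u+22]
    L.append(cv2.resize(im,None,fx=8,fy=8,interpolation=cv2.INTER_CUBIC))
    if u in(261,291): 
        g=im.max(2); print(n,np.percentile(g,[2,10,25,50])); m=(g<120).astype(np.uint8); _,_,st,ce=cv2.connectedComponentsWithStats(m); i=1+st[1:,4].argmax(); print(st[i],ce[i]+[u-22,v-18])
cv2.imwrite("pics/c2.png",np.vstack([np.hstack(L[:2]),np.hstack(L[2:])]))
```

```text
top [ 88.  95. 105. 246.]
[ 11   6  23  23 412] [261.15776699 266.06796117]
scene [ 13.    29.   188.75 244.  ]
[ 12   7  21  21 323] [291.15479876 272.0247678 ]
```

View pics/c2.png

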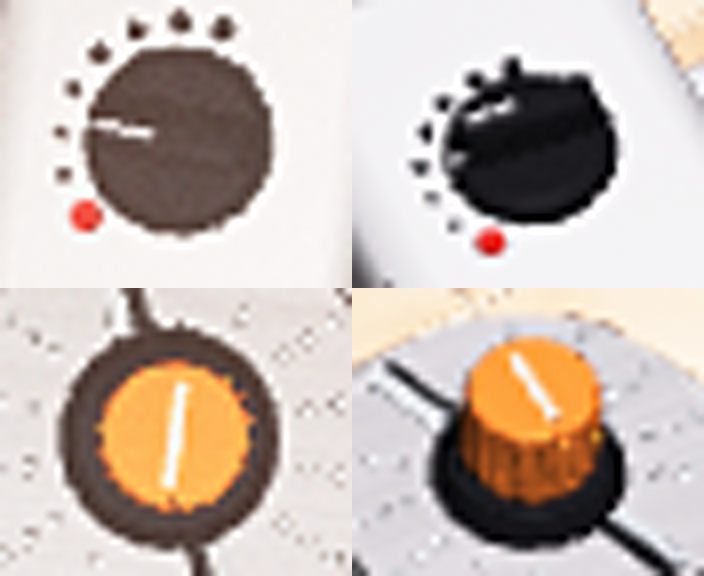

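Run:
```python
from h import *
from scipy.optimize import least_squares
T=[(87,216),(65,174),(61,131),(74,88),(99,53),(136,31),(180,20),(223,28)]
S=[(138,242),(103,227),(80,197),(67,168),(73,132),(91,103),(123,80),(160,65)]
A=np.array([at("top",239+(x-3.5)/8,249+(y-3.5)/8,.15)for x,y in T])
B=np.array([at("scene",269+(x-3.5)/8,254+(y-3.5)/8,.15)for x,y in S])
for P in(A,B,(A+B)/2):
    f=lambda q:np.hypot(P[:,0]-q[0],P[:,1]-q[1])-q[2]
    r=least_squares(f,[.46,.12,.035]); a=np.degrees(np.arctan2(P[:,1]-r.x[1],P[:,0]-r.x[0])); print(r.x,abs(r.fun).max(),a.round(1), "yaw",np.mean(a-(135-np.arange(8)*149/7)))
an=lambda a,b:np.degrees(np.arctan2(b[1]-a[1],b[0]-a[0]))
t=lambda o,x,y,z:at("top",o[0]+(x-3.5)/8,o[1]+(y-3.5)/8,z)
s=lambda o,x,y,z:at("scene",o[0]+(x-3.5)/8,o[1]+(y-3.5)/8,z)
o=(239,249);print("ptr",an(t(o,154,133,.178),t(o,92,122,.178)),t(o,154,133,.178),t(o,92,122,.178))
o=(269,254);print("ptr",an(s(o,160,105,.178),s(o,118,118,.178)),s(o,160,105,.178),s(o,118,118,.178))
o=(316,253);print("cap",an(t(o,166,199,.13),t(o,183,97,.13)),(t(o,166,199,.13)+t(o,183,97,.13))/2)
o=(329,238);print("cap",an(s(o,204,128,.13),s(o,164,67,.13)),(s(o,204,128,.13)+s(o,164,67,.13))/2)
for z in(.15,.16,.165):print("knob",at("top",261.16,266.07,z),at("scene",291.15,272.02,z))
# microwave front and clearances
for p in((305,205),(338,205),(340,213)):print(at("top",*p,.03),at("top",*p,.2))
```

```text
[0.46388997 0.12311771 0.03415175] 0.00032343802016156914 [130.6 107.7  86.9  65.4  44.8  24.1   2.1 -19. ] yaw -5.183177123809357
[0.4612945  0.12154521 0.03470444] 0.0006111290191887497 [128.3 108.2  86.   66.6  44.2  24.1   2.6 -18.5] yaw -5.313922091757387
[0.46260117 0.12233803 0.03441949] 0.000258152177428618 [129.5 108.   86.5  66.   44.5  24.1   2.3 -18.8] yaw -5.2434294334422615
ptr 81.21755070130239 [0.46466045 0.12679859 0.178     ] [0.46734178 0.14415412 0.178     ]
ptr 79.21297230679531 [0.46205794 0.12668103 0.178     ] [0.46453538 0.13968419 0.178     ]
cap -8.545105910891095 [ 0.45684323 -0.0520037   0.13      ]
cap -6.693345859626696 [ 0.45503662 -0.05372074  0.13      ]
knob [0.46387371 0.12297479 0.15      ] [0.46343532 0.12060682 0.15      ]
knob [0.46351292 0.12165715 0.16      ] [0.45687271 0.12366366 0.16      ]
knob [0.46333253 0.12099833 0.165     ] [0.4535914  0.12519209 0.165     ]
[0.62857202 0.03054711 0.03      ] [0.59831006 0.02443263 0.2       ]
[ 0.63027822 -0.05491618  0.03      ] [ 0.59975955 -0.04817211  0.2       ]
[ 0.6094315  -0.06041836  0.03      ] [ 0.58204937 -0.05284645  0.2       ]
```

The knob axis is at (0.463, 0.122), machine yaw is about -5.2°, and the pointer is at about 80° in the world frame, so the joint is at about 0.86 rad. The cap axis is at (0.456, -0.053). The dot circle fits to 0.3 mm and the distances match the given sizes. I'll go above the knob with the fingers across the bar.

Request:
carry_out:
  increments: [0,0,45,0,0,0,0,0,45,0,0,0,0,0,45,0,0,0,15.2,44.2,0,0,0,0.0653,15.2,44.2,0,0,0,0.0653,15.2,44.2,0,0,0,0.0653,15.2,44.2,0,0,0,0.0653,15.2,44.2,0,0,0,0.0653,15.2,44.2,0,0,0,0.0653,15.2,44.2,0,0,0,0.0653,15.2,44.2,0,0,0,0.0653,15.2,44.2,0,0,0,0.0653,15.2,44.2,0,0,0,0.0653,15.2,44.2,0,0,0,0.0653,15.2,44.2,0,0,0,0.0653,15.2,44.2,0,0,0,0.0653,15.2,44.2,0,0,0,0.0653,15.2,44.2,0,0,0,0.0653,15.2,44.2,0,0,0,0.0653,0,0,0,0,0,0]
  grip: 0

```text
clock: 2.7
position: [0.4626, 0.1256, 0.3615]
ee_rot: [-2.391, -2.035, -0.001]
force: [-0.5, -0.8, -0.0]
width: 1.002
gripper_force: 0.0
```

Request:
carry_out:
  increments: [0,0,-40,0,0,0,0,0,-40,0,0,0,0,0,-40,0,0,0,0,0,-40,0,0,0,0,0,-25,0,0,0,0,0,0,0,0,0,0,0,0,0,0,0]

```text
clock: 3.58
position: [0.4632, 0.1219, 0.1778]
ee_rot: [2.399, 2.027, 0.002]
force: [0.7, -0.8, 0.6]
width: 1.001
gripper_force: 0.0
```

Request:
carry_out:
  increments: [-0.5,0.4,-7,0,0,0,0,0,-7,0,0,0,0,0,0,0,0,0]

```text
clock: 3.95
position: [0.4618, 0.1222, 0.1623]
ee_rot: [-2.399, -2.028, 0.001]
force: [0.1, -0.2, 0.8]
width: 1.0
gripper_force: 0.0
```

Request:
carry_out:
  increments: [0,0,0,0,0,0,0,0,0,0,0,0,0,0,0,0,0,0,0,0,0,0,0,0,0,0,0,0,0,0,0,0,0,0,0,0,0,0,0,0,0,0,0,0,0,0,0,0]
  grip: 1
  newtons: 15

```text
clock: 4.95
position: [0.4622, 0.1224, 0.1627]
ee_rot: [2.399, 2.028, 0.0]
force: [-0.5, -0.5, -0.3]
width: 0.176
gripper_force: 0.0
```

Request:
carry_out:
  increments: [0,0,0,0,0,0,0,0,0,0,0,0,0,0,0,0,0,0]

```text
clock: 5.32
position: [0.4627, 0.1223, 0.1628]
ee_rot: [2.399, 2.027, 0.001]
force: [5.4, -0.2, -3.1]
width: 0.141
gripper_force: 15.0
```

Request:
carry_out:
  increments: [0,0,0,0,0,0.08,0,0,0,0,0,0.08,0,0,0,0,0,0.08,0,0,0,0,0,0.08,0,0,0,0,0,0.08,0,0,0,0,0,0.08,0,0,0,0,0,0.08,0,0,0,0,0,0.08,0,0,0,0,0,0.08,0,0,0,0,0,0.08,0,0,0,0,0,0]

```text
clock: 6.7
position: [0.4624, 0.1222, 0.1628]
ee_rot: [1.421, 2.802, 0.0]
force: [3.2, -1.5, -0.8]
width: 0.141
gripper_force: 15.0
```

```bash
python3 -c "
from cell import readout
s=readout.observe();print(s['force'],s['ft_torque'],s['gripper_force'],s['width'],s['ee_rot'])"
```

```text
[ 3.19586536 -1.54073566 -0.80270856] [-0.18188382 -0.87538058  0.02218944] 14.995829164981842 0.1409424316516587 [1.42090918e+00 2.80156767e+00 2.80190258e-04]
```

Request:
carry_out:
  increments: [0,0,0,0,0,0.03,0,0,0,0,0,0.03,0,0,0,0,0,0.02,0,0,0,0,0,0]

```text
clock: 7.2
position: [0.4624, 0.1222, 0.1628]
ee_rot: [1.307, 2.856, 0.0]
force: [3.8, -1.7, 0.5]
width: 0.138
gripper_force: 15.1
```

```bash
python3 -c "
from cell import readout
s=readout.observe();print(s['force'],s['ft_torque'],s['gripper_force'],s['width'],s['ee_rot'])"
```

```text
[ 3.83322239 -1.74240167  0.47867857] [-0.43649394 -1.11885079 -0.23049077] 15.102789402008057 0.13750584591161827 [1.30734955e+00 2.85636193e+00 1.77048610e-04]
```

Request:
carry_out:
  increments: [0,0,0,0,0,-0.02,0,0,0,0,0,0,0,0,0,0,0,0,0,0,0,0,0,0,0,0,0,0,0,0,0,0,0,0,0,0]
  grip: 0

```text
clock: 7.95
position: [0.4621, 0.1224, 0.1628]
ee_rot: [1.335, 2.844, 0.0]
force: [-0.3, 0.8, -0.2]
width: 0.743
gripper_force: 0.0
```

Request:
carry_out:
  increments: [0,0,20,0,0,0,0,0,40,0,0,0,0,0,40,0,0,0,0,0,37,0,0,0,-1.6,-43.8,0,0,0,-0.16,-1.6,-43.8,0,0,0,-0.16,-1.6,-43.8,0,0,0,-0.16,-1.6,-43.8,0,0,0,-0.16,0,0,0,0,0,-0.1,0,0,0,0,0,-0.06,0,0,0,0,0,0]

```text
clock: 9.32
position: [0.4557, -0.0528, 0.2997]
ee_rot: [2.337, 2.1, -0.0]
force: [-0.7, -0.3, -0.4]
width: 0.998
gripper_force: 0.0
```

Run:
```python
from h import *
L=[]
for n,(u,v) in(("top",(300,267)),("scene",(320,265))):
    im=vision.get_image(n)[v-45:v+45,u-65:u+65,::-1]; L.append(cv2.resize(im,None,fx=4.5,fy=4.5,interpolation=cv2.INTER_CUBIC)[:, :])
cv2.imwrite("pics/k1.png",cv2.resize(np.vstack(L),(433,600)))
```

```text
(no output)
```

View pics/k1.png

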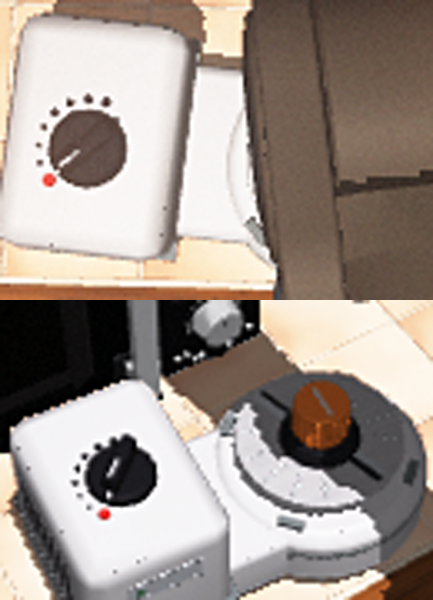

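The pointer is on the red dot (crop pixel about (58,170)), so the knob is off. The cap is still home. I'll go down to the cap.

Request:
carry_out:
  increments: [0,0,-40,0,0,0,0,0,-40,0,0,0,0,0,-40,0,0,0,0,0,-40,0,0,0,0,0,-20,0,0,0,0,0,-10,0,0,0,0.3,-0.2,-6,0,0,0,0,0,0,0,0,0]

```text
clock: 10.42
position: [0.4563, -0.053, 0.104]
ee_rot: [2.337, 2.099, 0.0]
force: [1.0, -0.7, 0.5]
width: 0.999
gripper_force: 0.0
```

Request:
carry_out:
  increments: [0,0,0,0,0,0,0,0,0,0,0,0,0,0,0,0,0,0,0,0,0,0,0,0,0,0,0,0,0,0,0,0,0,0,0,0,0,0,0,0,0,0,0,0,0,0,0,0]
  grip: 1
  newtons: 20

```text
clock: 11.42
position: [0.4561, -0.053, 0.1037]
ee_rot: [2.337, 2.099, 0.0]
force: [-0.8, -0.3, -0.1]
width: 0.465
gripper_force: 20.0
```

Request:
carry_out:
  increments: [0,0,0,0,0,0.05,0,0,0,0,0,0.05,0,0,0,0,0,0.05,0,0,0,0,0,0.05,0,0,0,0,0,0]

```text
clock: 12.05
position: [0.456, -0.053, 0.1037]
ee_rot: [-2.118, -2.32, -0.0]
force: [-0.3, 0.4, 1.2]
width: 0.466
gripper_force: 20.0
```

```bash
python3 -c "
from cell import readout
s=readout.observe();print(s['force'],s['ft_torque'],s['gripper_force'],s['width'],s['ee_rot'])"
```

```text
[-0.30094387  0.36535212  1.23567059] [ 0.09976465  0.03262529 -0.65730432] 19.999825889244676 0.4655000623782129 [-2.11752400e+00 -2.32014299e+00 -2.78908752e-04]
```

Anticlockwise meets a firm stop (0.66 N m), so I'll try clockwise.

Request:
carry_out:
  increments: [0,0,0,0,0,-0.1,0,0,0,0,0,-0.1,0,0,0,0,0,-0.1,0,0,0,0,0,-0.1,0,0,0,0,0,-0.1,0,0,0,0,0,0]

```text
clock: 12.8
position: [0.456, -0.053, 0.1038]
ee_rot: [2.624, 1.727, -0.0]
force: [0.0, -1.1, -0.1]
width: 0.467
gripper_force: 20.0
```

```bash
python3 -c "
from cell import readout
s=readout.observe();print(s['force'],s['ft_torque'],s['gripper_force'],s['width'],s['ee_rot'],s['joints'])"
```

```text
[ 0.02397558 -1.12419839 -0.05912269] [-0.03857312 -0.09624273  0.02515563] 20.00062694773078 0.4674760981487577 [ 2.62416527e+00  1.72651026e+00 -1.96403609e-04] [ 0.4657056   0.39234384 -0.58845323  2.07365596  0.31335331  0.76124914
 -0.72418422]
```

Request:
carry_out:
  increments: [0,0,0,0,0,-0.1,0,0,0,0,0,-0.1,0,0,0,0,0,-0.1,0,0,0,0,0,-0.1,0,0,0,0,0,-0.1,0,0,0,0,0,-0.1,0,0,0,0,0,-0.1,0,0,0,0,0,-0.1,0,0,0,0,0,-0.1,0,0,0,0,0,-0.1,0,0,0,0,0,-0.1,0,0,0,0,0,-0.1,0,0,0,0,0,0,0,0,0,0,0,0]

```text
clock: 14.55
position: [0.4561, -0.053, 0.1037]
ee_rot: [3.141, -0.052, 0.0]
force: [0.7, 0.4, 0.9]
width: 0.466
gripper_force: 20.0
```

Run:
```python
from h import *
s=readout.observe();print(s['force'],s['ft_torque'],s['gripper_force'],s['width'],s['ee_rot'],s['joints'])
im=vision.get_image("scene")[205:305,280:430,::-1]
cv2.imwrite("pics/c3.png",cv2.resize(im,None,fx=5,fy=5,interpolation=cv2.INTER_CUBIC))
```

```text
[0.74798623 0.39740942 0.90198323] [ 0.12303947  0.00207991 -0.01106837] 20.00001353211701 0.46572567897653405 [ 3.14110927e+00 -5.21649743e-02  1.07427133e-04] [ 0.23851074  0.34719168 -0.29783014  2.09103579  0.15154159  0.7231712
 -1.76049089]
```

View pics/c3.png

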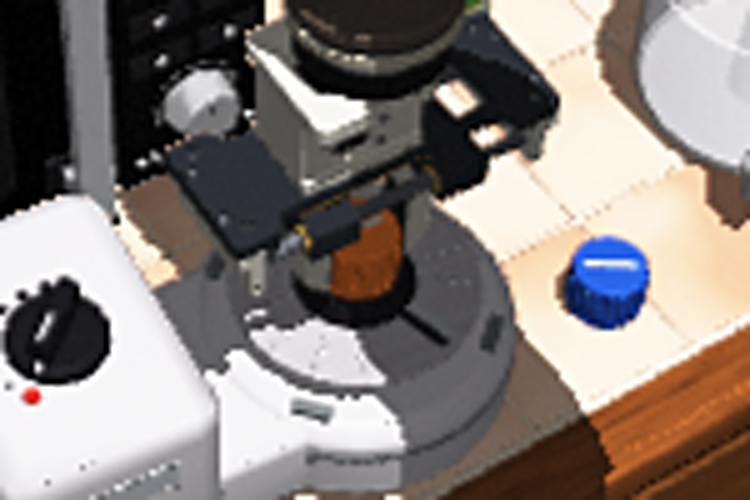

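The cap has turned about 1.5 rad clockwise freely, and the fingers still hold it on the spindle. I'll lift it gently.

Request:
carry_out:
  increments: [0,0,5,0,0,0,0,0,5,0,0,0,0,0,0,0,0,0]

```text
clock: 14.98
position: [0.4563, -0.0531, 0.1142]
ee_rot: [3.141, -0.057, 0.001]
force: [-0.3, 0.1, -0.0]
width: 0.464
gripper_force: 20.0
```

Request:
carry_out:
  increments: [0,0,15,0,0,0,0,0,20,0,0,0,0,0,20,0,0,0,0,0,20,0,0,0,0,0,15,0,0,0,0,0,8,0,0,0,0,0,0,0,0,0,0,0,0,0,0,0,0,0,0,0,0,0]

```text
clock: 16.1
position: [0.4557, -0.053, 0.2111]
ee_rot: [-3.141, 0.057, 0.002]
force: [0.1, -0.3, -0.4]
width: 0.467
gripper_force: 20.0
```

Run:
```python
from h import *
im=vision.get_image("scene")[185:305,260:420,::-1]
cv2.imwrite("pics/c4.png",cv2.resize(im,None,fx=4,fy=4,interpolation=cv2.INTER_CUBIC))
```

```text
(no output)
```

View pics/c4.png

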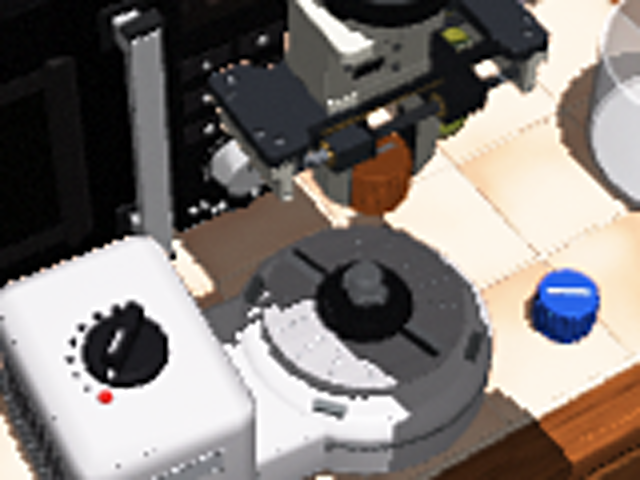

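The cap is held upright above the bare spindle (crop pixel (368,280)), and the knob pointer is still at the red dot. Handing in.

```bash
python3 -c "
from cell import arm
print(arm.sign_off())"
```

```text
the job is handed in; nothing more can be done
None
```

The speed knob is off, and the orange cap, which has a left-handed thread (it loosened clockwise), is held upright about 8 cm above the spindle tip; the job is handed in at about 16 s, but no verdict came back.

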